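# Put a mobile phone on show in the sliding-glass showcase

## Task

Put the grey mobile phone with the stub antenna on show: press the fingertips down on the sliding rear glass of the table showcase and drag it back over the front glass until the rear half is open, then lay the phone gently, without dropping it, on the empty white plinth inside, centred and square, keypad up and antenna end to the back. Then slide the glass fully shut again in the same way, without leaning hard on it, and leave the other things on the bench where they are.

Things in the scene. Friction and masses are not known exactly. Their poses are not given: they have to be found in the camera images.
- case: Table showcase, fixed, 380 long (its x axis) x 236 wide x 88 mm high: dark wood base, glass sides, aluminium top frame 12 mm wide with 8 mm lips inward over the long sides. Origin: centre of its underside; x points to its back, away from the robot within 0.2 rad; z up. The front half has a fixed glass roof (top at 77 mm) with two phones below it; the rear half a sliding pane. Inner floor at 12 mm
- pane (a joint): Travel in m of the sliding glass pane (190 x 210 x 5 mm, underside at 79, top at 84 mm): 0 = shut, over the rear; grows as it is dragged to the front of the case (case -x) over the fixed glass; 0.160 = fully open at its stop, baring case x 18 to 178 mm. Starts 0 to 10 mm ajar. Shut, its edges are out of reach. About 1.5 N of drag, stays where left, rigid downwards; 10 N of press drags it
- grip_strip (a point): Centre of the black rubber grip strip (26 x 120 mm, flush, the long side across the case) on top of the sliding pane, on the pane's top surface (84 mm above the bench); it moves with the pane: case x = 110 mm minus the pane's travel, case y = 0
- plinth (a point): Centre of the top face of the empty white plinth in the rear bay: 120 mm long (case x) x 60 mm wide, 15 mm high, its top 27 mm above the bench, at case x = 92 mm, y = 0. Axes as the case's
- phone_center (a point): Centre (half-way up) of the grey mobile phone: 110 mm long (its x axis, towards the antenna end) x 46 mm wide (y) x 22 mm thick (z, out of the keypad face), about 0.15 kg. It lies keypad up on the green cutting mat, its antenna end pointing away from the robot within about 0.7 rad; the mat is 3 mm thick
- phone_antenna (a point): Tip of the phone's black stub antenna (10 mm thick), 14 mm beyond the end of the phone's body, 14 mm to the -y side of its middle line
- mat: Green cutting mat, 300 x 220 x 3 mm, fixed to the bench beside the case (on either side), the phone and the marker on it. Origin: centre of its underside
- marker: White marker pen with a black cap, 120 mm long (its x axis), 13 mm thick, lying on the mat's far end. Origin: underside, half-way along. Leave it
- flip_phone: Black folding phone, shut, 96 x 50 x 24 mm, at the left side of the bench. Origin: centre of its underside. Leave it
- handset: Grey telephone handset, 218 mm long, 58 mm wide, 48 mm high, at the right side of the bench. Origin: centre of its underside. Leave it
- cleaner: Blue bottle of glass cleaner, 54 mm in diameter, 150 mm tall, standing at the back of the bench. Origin: centre of its underside. Leave it
- screwdriver: Screwdriver with a red handle, 160 mm long (its x axis, the handle to -x), lying at the left side of the bench. Leave it
Not all that is in view belongs to the job. What is shaped like the part that bears phone_center but purple or turquoise is not meant.

How it is judged (in metres and radians):
On the way, in this order (a step that is already met when the one before it is completed fails the run):
1. the sliding glass has been drawn back by more than 120 mm (value of joint pane above 0.12 m), for 0.1 s.
2. the phone lies on the plinth, let go, centred and square, keypad up, antenna to the back (horizontal distance between phone_center and plinth below 0.01 m and z of phone_center in the frame of plinth between 0.008 and 0.014 m and angle between the x axis of phone_center and the x axis of case, either way round below 0.12 rad and angle between phone_center's own z axis and vertical below 0.08 rad and x of phone_antenna in the frame of plinth above 0.04 m and contact force between the fingers and phone below 0.1 N), for 0.2 s.
At the end, for the whole second after the job is handed in: The sliding glass is shut to within 4 mm of its stop, and the phone lies at rest flat on the white plinth, keypad up, its centre within 10 mm of the plinth's centre, its length within 0.12 rad (7 degrees) of the case's length, its antenna end to the back (value of joint pane below 0.004 m and horizontal distance between phone_center and plinth below 0.01 m and z of phone_center in the frame of plinth between 0.008 and 0.014 m and angle between the x axis of phone_center and the x axis of case, either way round below 0.12 rad and angle between phone_center's own z axis and vertical below 0.08 rad and x of phone_antenna in the frame of plinth above 0.04 m and linear speed of phone below 0.01 m/s); the robot touches nothing.
It fails at once if the phone is dropped or thrown (faster than 0.6 m/s while not held) (linear speed of phone above 0.6 m/s and contact force between the fingers and phone below 0.1 N).
It fails at once if the glass is pressed with more than 60 N (contact force between any of the fingers, the arm and pane above 60 N).
It fails at once if another thing on the bench is moved by more than 25 mm (distance of any of marker, flip_phone, handset, cleaner, screwdriver from where it was at the start of the episode above 0.025 m).
It also fails if it takes over 69 s, if anything falls off the work surface, if the arm or the gripper's body presses on something with over 40 N, if the wrist force passes 120 N, or if a joint passes its speed limit or range.

## Robot

A 6-joint arm with a two-finger parallel gripper is mounted at the origin on the work surface. World frame = base frame: x ahead of the robot, y to its left, z up, the work surface at z = 0. Lengths are in mm, angles in rad, forces in N, time in s.
With the tool pointing down it reaches from about 300 to 875 mm from the base axis. Payload 6.4 kg.
Tool frame: the origin (TCP) lies at the very end of the fingers, on their centre line; the grasp point (between the pads) lies 19 mm behind it; x points along the fingers, y is the direction in which the jaws open and shut, and the axes are right-handed (so a half turn about x gives the same grasp; the last joint's range is limited). The gripper opens to 85 mm and grips with 20 to 120 N. Pads are 22 mm wide; open, the fingers measure 114 mm over their backs; the gripper's body (76 mm by 85 mm) begins 54 mm behind the grasp point. The pads swing forward as they close: fully open they stand 13 mm farther back than shut.
Start: joints at [-1.446, 0.181, 1.607, -0, 1.354, -0.206], TCP at [186.776, -543.834, 231.288] pointing down, gripper open.
Joint ranges: [-2.99, 2.99], [-0.89, 2.07], [0.3, 2.58], [-1.14, 4.28], [0, 2.63], [-3.12, 3.12]. Speed limits (rad/s): [2.57, 2.57, 3.01, 3.14, 3.14, 3.14].

## Interface

Orientations are given as [roll, pitch, yaw] about the fixed x, y, z axes, in that order (R = Rz(yaw) Ry(pitch) Rx(roll)).
In Python, from bench import env gives the robot as it stands. The module is installed in compiled form; this text tells all that it offers.
- The arm moves only by the shell command python3 -m pendant 'ROWS' [FORCE]. ROWS is JSON, a list of rows, each an object of numbers: "tx", "ty", "tz": the shift along the world's x, y, z in mm; "twist": the turn about the world's z in rad; "claw": the finger opening in mm, from 0 to 85.4. A call has 1 to 8 rows; each row is the pose to reach, as a shift and turn from the pose measured when the call began; what a row does not reach only later rows make up. A row lasts 1/12 s, in which the tool goes at most 41.7 mm and 7.16 degrees, less where a joint would pass 70% of its speed; a pose out of reach is approached as far as the arm can. A call with a gripper value outside its range is refused whole. The fingers move at their own pace and stop on an object; FORCE is the grip in N (left out, the last holds). Time passes only in rows, so rows that repeat a pose let the fingers close. It gives the time, the measured TCP pose, the force and the opening at its end, in the units of the state.
- env.get_state(): the state, without advancing time (a new reading comes with each control period).
- env.read_camera(name): name is "scene" or "top"; returns the picture (384x512x3 uint8, red, green, blue); there is no depth.
- env.camera_params(name): a dict with "fx", "fy", "cx", "cy" (pixels), "rvec" (rotation vector, rad) and "tvec" (3), from world to camera coordinates, as OpenCV has them. Camera axes: x right, y down, z forward; pixel columns grow to the right and rows downward; lengths in mm; the calibration is good to about 2 mm. A picture is of the moment at which its call begins. camera_params takes no time and is no camera call.
- env.close_job(): hands the job in, once; it reports no verdict.
The state is a dict: "clock": time; "joint_positions": joint angles; "joint_velocities": joint speeds; "tau": joint torques, N m; "eef_pos": TCP position; "ee_rot": TCP orientation; "ft_force": force on the tool from outside, world axes, zero at the start; "ft_torque": the same for the moment, N m; "grip_width": finger opening in mm.
Only numpy, scipy, OpenCV 4.12 (cv2) and the standard library are available. Lean on these libraries where they do the work, as an engineer would, in place of code of your own. Each camera call takes 0.05 s, during which the arm holds its last target.

## Working session

There is one attempt and no reset: what is moved stays moved. The work goes in short steps, Python scripts to look and compute and a shell command to move; the robot and the scene stay as the last step left them, time stands still between calls to the robot, and variables do not carry over. Pictures are saved under pics/ and viewed, and the job is handed in when it is done.

```bash
mkdir -p pics
python3 - <<'E'
from bench import env
import cv2,numpy as np
for n in("scene","top"):
    im=env.read_camera(n); cv2.imwrite(f"pics/{n}0.png",im[...,::-1]); p=env.camera_params(n); print(n,p)
    R=cv2.Rodrigues(np.array(p["rvec"],float))[0]; print(-R.T@np.array(p["tvec"]))
s=env.get_state(); print(s)
E
```

```text
scene {'fx': 366.639511137144, 'fy': 366.639511137144, 'cx': 253.50157272339428, 'cy': 185.49358098952146, 'rvec': array([ 2.32427624,  0.7254125 , -0.29584974]), 'tvec': array([-419.15150382, -166.66653397, 1384.20008352])}
[ 953.94583968 -608.80056238  915.8737894 ]
top {'fx': 488.37984404686335, 'fy': 488.37984404686335, 'cx': 256.34987431449696, 'cy': 190.559070054724, 'rvec': array([ 2.18728904, -2.12445457,  0.163251  ]), 'tvec': array([ -40.61531594,  518.81952347, 1635.40841154])}
[ 289.7598259    -6.64939953 1691.56111422]
{'clock': 0.1, 'joint_positions': array([-1.44628263e+00,  1.81473986e-01,  1.60792143e+00,  2.41694442e-05,
        1.35379034e+00, -2.06272723e-01]), 'joint_velocities': array([ 0.00099777, -0.00013869, -0.00259112, -0.00123733, -0.00056649,
       -0.0026996 ]), 'tau': array([ 2.17313159e-04, -4.45879269e+01, -3.52239418e+01, -3.75064301e-04,
        4.10824228e-03,  1.97744788e-05]), 'eef_pos': array([ 186.7278193 , -543.30846995,  230.46368416]), 'ee_rot': array([-1.79187824,  1.56920305,  1.68049561]), 'ft_force': array([-0.46706365, -0.02254739, -0.6271185 ]), 'ft_torque': array([0.0549014 , 0.01049319, 0.05358232]), 'grip_width': 85.55835228970345}
```

View pics/scene0.png

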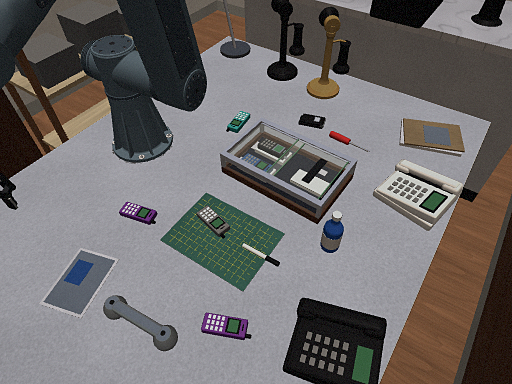

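View pics/top0.png

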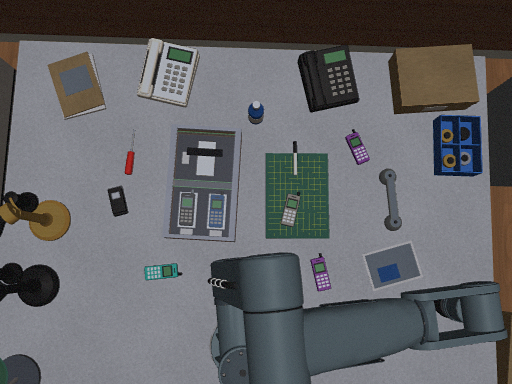

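Candidates in the top view: the grey phone on the mat (290,210), purple ones at (357,147) and (320,272), turquoise (161,271), cased phones (187,209) and (216,211), and the black flip phone (117,200). By the description I choose (290,210), and I'll check it in a close crop.

Run:
```python
import cv2,numpy as np
t=cv2.imread("pics/top0.png"); s=cv2.imread("pics/scene0.png")
a=cv2.resize(t[180:240,260:335],None,fx=8,fy=8,interpolation=cv2.INTER_CUBIC)
cv2.imwrite("pics/c1.png",a)
cv2.imwrite("pics/c2.png",cv2.resize(t[120:248,155:250],None,fx=4.6,fy=4.6,interpolation=cv2.INTER_CUBIC))
cv2.imwrite("pics/c3.png",cv2.resize(s[115:250,155:360],None,fx=3.9,fy=3.9,interpolation=cv2.INTER_CUBIC))
```

```text
(no output)
```

View pics/c1.png

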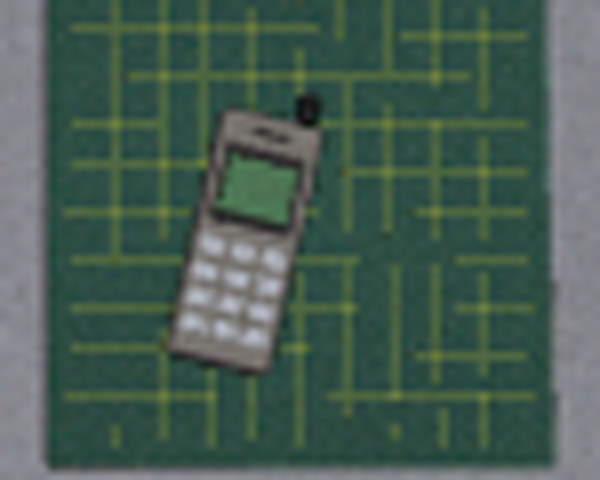

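View pics/c2.png

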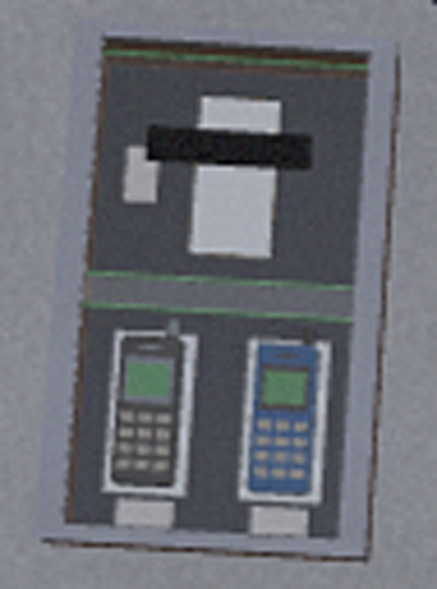

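View pics/c3.png

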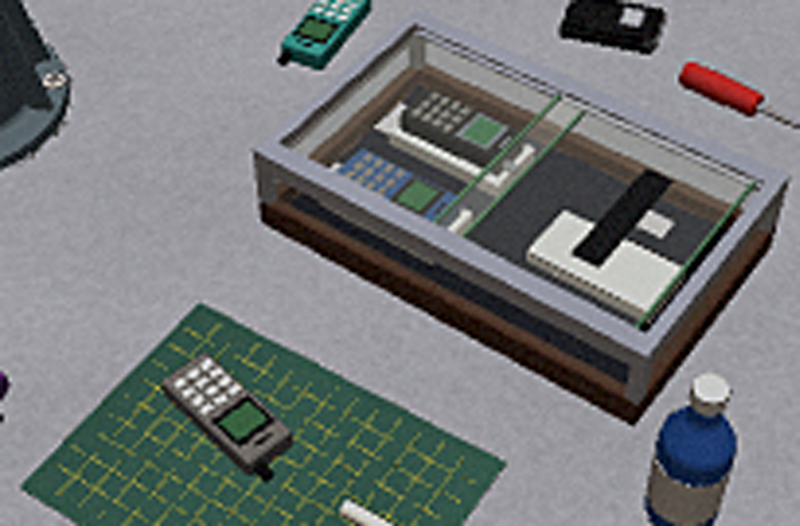

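The crop confirms it: grey body, green screen, stub antenna at the far right corner. Next I measure positions.

```bash
cat > h.py <<'E'
from bench import env
import cv2,numpy as np
def ray(n,uv,z):
    p=env.camera_params(n); R=cv2.Rodrigues(np.array(p["rvec"],float))[0]; C=-R.T@np.array(p["tvec"])
    uv=np.atleast_2d(np.array(uv,float))
    d=np.c_[(uv[:,0]-p["cx"])/p["fx"],(uv[:,1]-p["cy"])/p["fy"],np.ones(len(uv))]@R
    return C+d*((z-C[2])/d[:,2])[:,None]
def proj(n,P):
    p=env.camera_params(n);K=np.array([[p["fx"],0,p["cx"]],[0,p["fy"],p["cy"]],[0,0,1]])
    return cv2.projectPoints(np.array(P,float).reshape(-1,3),np.array(p["rvec"],float),np.array(p["tvec"],float),K,None)[0][:,0]
def fit(model,pts):  # rigid 2D
    m=np.array(model,float);q=np.array(pts)[:,:2];mc=m.mean(0);qc=q.mean(0);A=m-mc;B=q-qc
    th=np.arctan2((A[:,0]*B[:,1]-A[:,1]*B[:,0]).sum(),(A*B).sum())
    c,s=np.cos(th),np.sin(th);t=qc-np.array([[c,-s],[s,c]])@mc
    r=q-(m@np.array([[c,s],[-s,c]])+t)
    return t,th,r
E
python3 - <<'E'
from h import *
f=lambda pts,o,k:[(o[0]+(x+.5)/k-.5,o[1]+(y+.5)/k-.5) for x,y in pts]
# case frame outer corners: back-left, back-right, front-right, front-left
cm=[(190,118),(190,-118),(-190,-118),(-190,118)]
ct=f([(78,26),(398,42),(367,548),(42,541)],(155,120),4.6)
cs=f([(787,178),(650,352),(255,152),(415,22)],(155,115),3.9)
# scene: which corners? back-left (787,178), back-right(650,352), front-right(255,152), front-left(415,22)
for n,c in(("top",ct),("scene",cs)):
    w=ray(n,c,88); t,th,r=fit(cm,w); print(n,"case",t.round(1),th.round(3),r.round(1).tolist())
pm=[(55,23),(55,-23),(-55,-23),(-55,23)]
pt=f([(221,110),(321,130),(272,370),(168,349)],(260,180),8)
# scene: antenna end nearest viewer right
ps=f([(292,432),(245,468),(163,383),(207,353)],(155,115),3.9)
for n,c in(("top",pt),("scene",ps)):
    w=ray(n,c,25); t,th,r=fit(pm,w); print(n,"phone",t.round(1),th.round(3),r.round(1).tolist())
# strip & plinth by mask (top)
st=f([(149,125),(312,134),(311,170),(147,161)],(155,120),4.6)
ss=f([(652,168),(672,180),(602,265),(575,252)],(155,115),3.9)
print("strip",ray("top",st,84).mean(0),ray("scene",ss,84).mean(0))
pl=f([(202,96),(281,100),(272,258),(190,252)],(155,120),4.6)
t,th,r=fit([(60,30),(60,-30),(-60,-30),(-60,30)],ray("top",pl,27));print("plinth",t,th,r.round(1).tolist())
# antenna tip
print(ray("top",f([(309,97)],(260,180),8),22))
E
```

```text
top case [537.2 153.6] -0.017 [[-3.2, -1.5], [-3.7, -0.0], [6.3, 3.5], [0.6, -2.0]]
scene case [542.1 151.5] -0.015 [[-2.5, -2.9], [-5.3, 7.2], [-1.2, 6.1], [9.0, -10.4]]
top phone [ 459.4 -143.8] -0.187 [[-2.7, -0.7], [-1.6, 1.2], [2.6, 0.1], [1.7, -0.5]]
scene phone [ 463.7 -146.2] -0.228 [[-2.7, 0.8], [-1.3, -0.4], [2.6, 0.8], [1.4, -1.2]]
strip [639.54361175 152.46161001  84.        ] [641.24288546 155.95860294  84.        ]
plinth [630.08292149 152.26899131] -0.024999962888215578 [[0.2, 0.0], [0.5, 0.2], [-1.0, -0.9], [0.2, 0.7]]
[[ 522.17105837 -170.25459364   22.        ]]
```

Run:
```python
from h import *
t=cv2.imread("pics/top0.png")
def sub(x0,x1,y0,y1,k=8):
    return cv2.resize(t[y0:y1,x0:x1],None,fx=k,fy=k,interpolation=cv2.INTER_CUBIC),(lambda p:np.array(p)/k+[x0-.5,y0-.5]+.5/k)
c,g=sub(265,325,182,235)
hsv=cv2.cvtColor(c,cv2.COLOR_BGR2HSV)
m=((hsv[...,1]<95)&(hsv[...,2]>95)).astype(np.uint8)*255
m=cv2.morphologyEx(m,cv2.MORPH_OPEN,np.ones((9,9)));
cs=cv2.findContours(m,0,2)[0];k=max(cs,key=cv2.contourArea);r=cv2.minAreaRect(k)
print(r);w=ray("top",g(cv2.boxPoints(r)),25);print("phone",w.round(1).tolist(),w.mean(0))
v=cv2.cvtColor(c,cv2.COLOR_GRAY2BGR) if c.ndim==2 else c.copy();cv2.drawContours(v,[k],-1,(0,0,255),1);cv2.polylines(v,[cv2.boxPoints(r).astype(int)],1,(255,0,0))
cv2.imwrite("pics/v1.png",v)
c,g=sub(180,235,135,185);hsv=cv2.cvtColor(c,cv2.COLOR_BGR2HSV)
m=((hsv[...,2]<45)).astype(np.uint8)*255
k=max(cv2.findContours(m,0,2)[0],key=cv2.contourArea);r=cv2.minAreaRect(k);w=ray("top",g(cv2.boxPoints(r)),84);print("strip",w.round(1).tolist(),w.mean(0))
m=((hsv[...,2]>150)).astype(np.uint8)*255
k=max(cv2.findContours(m,0,2)[0],key=cv2.contourArea);r=cv2.minAreaRect(k);w=ray("top",g(cv2.boxPoints(r)),27);print("plinth low part",w.round(1).tolist())
for lo,hi in((45,120),):
  pass
```

```text
((192.4373016357422, 276.7686767578125), (99.29934692382812, 134.97439575195312), 13.13402271270752)
phone [[412.1, -111.8, 25.0], [468.9, -123.7, 25.0], [460.4, -165.4, 25.0], [403.7, -153.3, 25.0]] [ 436.27154598 -138.54894589   25.        ]
strip [[628.1, 213.2, 84.0], [654.6, 212.7, 84.0], [650.0, 93.1, 84.0], [623.5, 93.9, 84.0]] [639.06923306 153.22549512  84.        ]
plinth low part [[571.1, 184.7, 27.0], [638.5, 183.5, 27.0], [636.4, 123.4, 27.0], [569.1, 125.0, 27.0]]
```

View pics/v1.png

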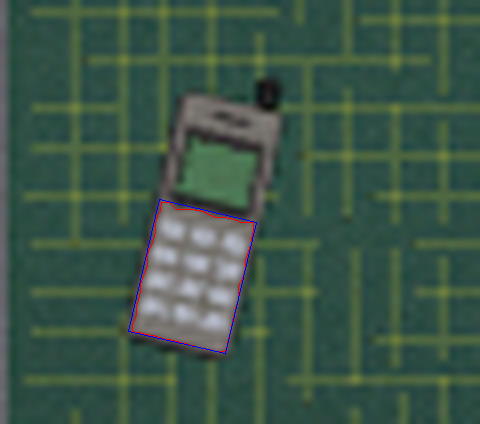

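Run:
```python
from h import *
from scipy.spatial.transform import Rotation as Ro
s=env.get_state();R=Ro.from_euler('xyz',s["ee_rot"]).as_matrix();print(R.round(3))
a=np.arctan2(R[1,1],R[0,1]);print("tool y yaw",a)
for nm,y in(("case",-0.025),("phone",-0.205)):
    d=(y+np.pi/2-a+np.pi/2)%np.pi-np.pi/2;print(nm,d, d-np.pi*np.sign(d))
print(np.array([639,153.3])-s["eef_pos"][:2], np.array([460,-144])-s["eef_pos"][:2])
```

```text
[[-0.     0.325 -0.946]
 [ 0.002 -0.946 -0.325]
 [-1.    -0.002 -0.   ]]
tool y yaw -1.2400148580953474
case -0.35578146869954885 2.7858111848902443
phone -0.5357814686995495 2.6058111848902437
[452.2721807  696.60846995] [273.2721807  399.30846995]
```

```bash
python3 -m pendant '[{"tx":22,"ty":33,"tz":0,"twist":-0.05,"claw":0},{"tx":44,"ty":66,"tz":0,"twist":-0.1,"claw":0},{"tx":66,"ty":100,"tz":0,"twist":-0.15,"claw":0},{"tx":88,"ty":133,"tz":0,"twist":-0.2,"claw":0},{"tx":108,"ty":166,"tz":0,"twist":-0.25,"claw":0},{"tx":130,"ty":200,"tz":0,"twist":-0.3,"claw":0},{"tx":151,"ty":233,"tz":0,"twist":-0.35,"claw":0},{"tx":173,"ty":266,"tz":0,"twist":-0.356,"claw":0}]' 30
```

```text
clock: 0.77
eef_pos: [360.1, -275.4, 230.2]
ee_rot: [-1.663, 1.569, 1.451]
ft_force: [0.3, -0.1, -0.3]
grip_width: -0.0
```

```bash
python3 -m pendant '[{"tx":22,"ty":33,"tz":0},{"tx":44,"ty":67,"tz":-5},{"tx":65,"ty":100,"tz":-10},{"tx":87,"ty":133,"tz":-15},{"tx":109,"ty":167,"tz":-20},{"tx":130,"ty":200,"tz":-25},{"tx":152,"ty":233,"tz":-30},{"tx":173,"ty":266,"tz":-35}]'
python3 -m pendant '[{"tx":22,"ty":33,"tz":-5},{"tx":44,"ty":67,"tz":-10},{"tx":65,"ty":100,"tz":-20},{"tx":87,"ty":133,"tz":-40},{"tx":105,"ty":162,"tz":-60},{"tx":105,"ty":162,"tz":-85},{"tx":105,"ty":162,"tz":-85}]'
```

```text
schema error: expected keys tx, ty, tz, twist, claw
schema error: expected keys tx, ty, tz, twist, claw
```

Run:
```python
from h import *
for n in("scene","top"):
    im=env.read_camera(n); cv2.imwrite(f"pics/{n}1.png",im[...,::-1])
s=cv2.imread("pics/scene1.png");t=cv2.imread("pics/top1.png")
cv2.imwrite("pics/d1.png",np.hstack([cv2.resize(s[60:230,200:370],(400,400)),cv2.resize(t[110:240,150:280],(400,400))]))
print(env.get_state()["eef_pos"])
```

```text
[ 361.80475965 -272.5440744   230.1371904 ]
```

View pics/d1.png

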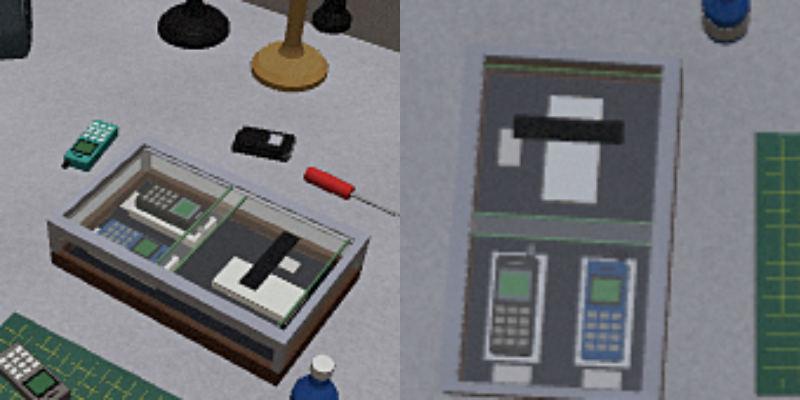

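The picture shows the case unchanged: both moves were refused because all five keys are needed in each row. I retype them.

```bash
python3 -m pendant '[{"tx":22,"ty":33,"tz":0,"twist":0,"claw":0},{"tx":44,"ty":67,"tz":-5,"twist":0,"claw":0},{"tx":65,"ty":100,"tz":-10,"twist":0,"claw":0},{"tx":87,"ty":133,"tz":-15,"twist":0,"claw":0},{"tx":109,"ty":167,"tz":-20,"twist":0,"claw":0},{"tx":130,"ty":200,"tz":-25,"twist":0,"claw":0},{"tx":152,"ty":233,"tz":-30,"twist":0,"claw":0},{"tx":173,"ty":266,"tz":-35,"twist":0,"claw":0}]'
python3 -m pendant '[{"tx":22,"ty":33,"tz":-5,"twist":0,"claw":0},{"tx":44,"ty":67,"tz":-10,"twist":0,"claw":0},{"tx":65,"ty":100,"tz":-20,"twist":0,"claw":0},{"tx":87,"ty":133,"tz":-40,"twist":0,"claw":0},{"tx":104,"ty":160,"tz":-60,"twist":0,"claw":0},{"tx":104,"ty":160,"tz":-80,"twist":0,"claw":0},{"tx":104,"ty":160,"tz":-80,"twist":0,"claw":0}]'
```

```text
clock: 1.53
eef_pos: [535.6, -5.5, 194.6]
ee_rot: [-1.776, 1.567, 1.346]
ft_force: [0.4, -1.5, -0.8]
grip_width: 0.1
clock: 2.12
eef_pos: [636.7, 155.2, 108.5]
ee_rot: [-0.273, 1.562, 2.852]
ft_force: [-1.4, -1.0, -0.9]
grip_width: -0.1
```

Run:
```python
from h import *
for n in("scene","top"):
    im=env.read_camera(n); cv2.imwrite(f"pics/{n}2.png",im[...,::-1])
s=cv2.imread("pics/scene2.png");t=cv2.imread("pics/top2.png")
cv2.imwrite("pics/d2.png",np.hstack([cv2.resize(s[60:230,200:370],(400,400)),cv2.resize(t[110:240,150:280],(400,400))]))
print(env.get_state()["eef_pos"],env.get_state()["ft_force"])
```

```text
[638.58514187 153.63532297 113.20876939] [ 0.63075551 -0.07835628  0.7405904 ]
```

View pics/d2.png

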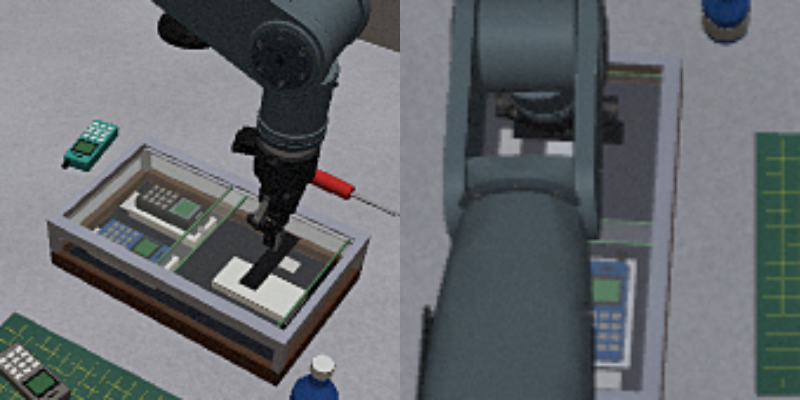

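The closed fingertips hang about 29 mm above the grip strip's centre (scene crop ≈ (272,248)). Now I go down gently.

```bash
python3 -m pendant '[{"tx":0,"ty":0,"tz":-12,"twist":0,"claw":0},{"tx":0,"ty":0,"tz":-20,"twist":0,"claw":0},{"tx":0,"ty":0,"tz":-25,"twist":0,"claw":0},{"tx":0,"ty":0,"tz":-27,"twist":0,"claw":0},{"tx":0,"ty":0,"tz":-27,"twist":0,"claw":0}]'
python3 -m pendant '[{"tx":0,"ty":0,"tz":-2,"twist":0,"claw":0},{"tx":0,"ty":0,"tz":-3,"twist":0,"claw":0},{"tx":0,"ty":0,"tz":-3,"twist":0,"claw":0}]'
```

```text
clock: 2.63
eef_pos: [638.2, 153.1, 85.8]
ee_rot: [-0.616, 1.566, 2.505]
ft_force: [0.8, 0.7, -0.1]
grip_width: -0.3
clock: 2.88
eef_pos: [639.1, 152.9, 84.1]
ee_rot: [-1.038, 1.568, 2.084]
ft_force: [-0.6, -1.1, 3.8]
grip_width: 0.2
```

```bash
python3 -m pendant '[{"tx":0,"ty":0,"tz":-2,"twist":0,"claw":0},{"tx":0,"ty":0,"tz":-3,"twist":0,"claw":0},{"tx":0,"ty":0,"tz":-3,"twist":0,"claw":0}]'
```

```text
clock: 3.13
eef_pos: [641.3, 152.8, 84.0]
ee_rot: [-2.587, 1.566, 0.535]
ft_force: [-0.3, -0.9, 10.5]
grip_width: 0.1
```

```bash
python3 -m pendant '[{"tx":-3,"ty":0,"tz":-4,"twist":0,"claw":0},{"tx":-10,"ty":0,"tz":-4.5,"twist":0,"claw":0},{"tx":-20,"ty":0,"tz":-4.5,"twist":0,"claw":0},{"tx":-30,"ty":1,"tz":-4.5,"twist":0,"claw":0},{"tx":-40,"ty":1,"tz":-4.5,"twist":0,"claw":0}]'
```

```text
clock: 3.55
eef_pos: [605.2, 153.8, 84.0]
ee_rot: [-2.947, 1.557, 0.175]
ft_force: [1.4, -0.4, 15.3]
grip_width: 0.3
```

```bash
python3 -m pendant '[{"tx":-15,"ty":0,"tz":-4.5,"twist":0,"claw":0},{"tx":-28,"ty":1,"tz":-4.5,"twist":0,"claw":0},{"tx":-42,"ty":1,"tz":-4.5,"twist":0,"claw":0},{"tx":-56,"ty":1,"tz":-4.5,"twist":0,"claw":0},{"tx":-70,"ty":2,"tz":-4.5,"twist":0,"claw":0},{"tx":-82,"ty":2,"tz":-4.5,"twist":0,"claw":0},{"tx":-92,"ty":2,"tz":-4.5,"twist":0,"claw":0},{"tx":-100,"ty":2,"tz":-4.5,"twist":0,"claw":0}]'
```

```text
clock: 4.22
eef_pos: [509.3, 156.5, 84.0]
ee_rot: [-2.966, 1.546, 0.155]
ft_force: [2.3, 2.2, 17.0]
grip_width: 0.0
```

Run:
```python
from h import *
for n in("scene","top"):
    im=env.read_camera(n); cv2.imwrite(f"pics/{n}3.png",im[...,::-1])
s=cv2.imread("pics/scene3.png");t=cv2.imread("pics/top3.png")
cv2.imwrite("pics/d3.png",np.hstack([cv2.resize(s[60:230,200:370],(400,400)),cv2.resize(t[110:240,150:280],(400,400))]))
print(env.get_state()["eef_pos"],env.get_state()["ft_force"])
```

```text
[508.46676999 156.56375697  83.96423651] [-1.64995416  0.86846358 20.40544158]
```

View pics/d3.png

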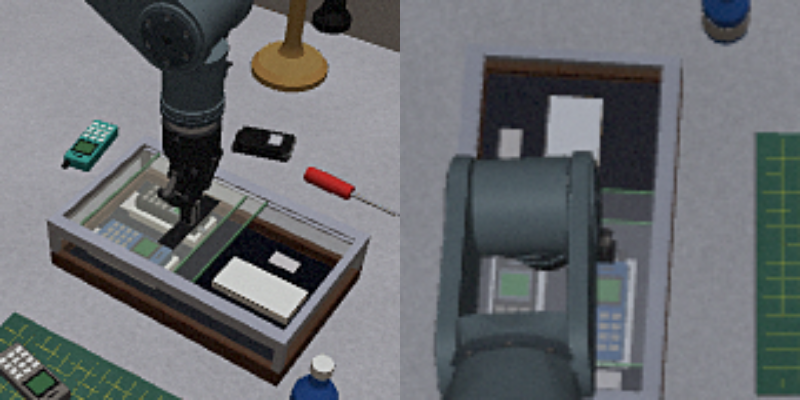

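The rear bay is nearly open (strip at crop ≈ (190,230)), with travel about 140 mm. I pull the rest up to the stop so the phone clears the glass edge.

```bash
python3 -m pendant '[{"tx":-6,"ty":0,"tz":-4.5,"twist":0,"claw":0},{"tx":-12,"ty":0,"tz":-4.5,"twist":0,"claw":0},{"tx":-18,"ty":0,"tz":-4.5,"twist":0,"claw":0},{"tx":-19,"ty":0,"tz":-4.5,"twist":0,"claw":0},{"tx":-19,"ty":0,"tz":-4.5,"twist":0,"claw":0}]'
```

```text
clock: 4.73
eef_pos: [493.8, 157.0, 84.0]
ee_rot: [-2.989, 1.538, 0.133]
ft_force: [-1.2, -0.2, 21.4]
grip_width: 0.1
```

```bash
python3 -m pendant '[{"tx":0,"ty":0,"tz":15,"twist":0,"claw":0},{"tx":0,"ty":-5,"tz":45,"twist":0,"claw":0},{"tx":-3,"ty":-35,"tz":70,"twist":-0.03,"claw":85},{"tx":-7,"ty":-74,"tz":70,"twist":-0.06,"claw":85},{"tx":-11,"ty":-113,"tz":70,"twist":-0.09,"claw":85},{"tx":-16,"ty":-152,"tz":70,"twist":-0.12,"claw":85},{"tx":-21,"ty":-191,"tz":70,"twist":-0.15,"claw":85},{"tx":-26,"ty":-230,"tz":65,"twist":-0.18,"claw":85}]'
```

```text
clock: 5.4
eef_pos: [468.1, -74.9, 150.4]
ee_rot: [-3.019, 1.535, -0.078]
ft_force: [1.1, 0.2, -0.1]
grip_width: 72.0
```

Run:
```python
from h import *
from scipy.spatial.transform import Rotation as Ro
for n in("scene","top"):
    im=env.read_camera(n); cv2.imwrite(f"pics/{n}4.png",im[...,::-1])
s=cv2.imread("pics/scene4.png");t=cv2.imread("pics/top4.png")
cv2.imwrite("pics/d4.png",np.hstack([cv2.resize(s[80:280,160:360],(400,400)),cv2.resize(t[110:240,150:280],(400,400))]))
st=env.get_state();R=Ro.from_euler('xyz',st["ee_rot"]).as_matrix()
print(st["eef_pos"],st["ft_force"],np.arctan2(R[1,1],R[0,1]),R[:,0])
```

```text
[467.3671743  -78.03508282 149.1798876 ] [-0.69082323 -0.04373351  0.19026435] -1.7771330302483241 [ 0.03356708 -0.00376964 -0.99942936]
```

View pics/d4.png

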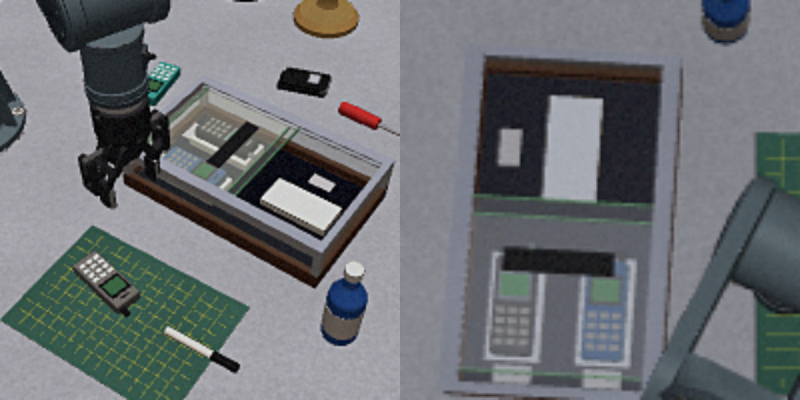

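The rear bay is open, with strip, plinth and phone all in view. Now I re-measure the plinth, strip and phone.

Run:
```python
from h import *
t=cv2.imread("pics/top4.png")
def sub(x0,x1,y0,y1,k=8):
    return cv2.resize(t[y0:y1,x0:x1],None,fx=k,fy=k,interpolation=cv2.INTER_CUBIC),(lambda p:np.array(p)/k+[x0-.5,y0-.5]+.5/k)
c,g=sub(180,235,135,176);hsv=cv2.cvtColor(c,cv2.COLOR_BGR2HSV)
m=(hsv[...,2]>130).astype(np.uint8)*255
k=max(cv2.findContours(m,0,2)[0],key=cv2.contourArea);r=cv2.minAreaRect(k);w=ray("top",g(cv2.boxPoints(r)),27);print("plinth",w.round(1).tolist(),w.mean(0).round(1))
c,g=sub(175,235,185,205);hsv=cv2.cvtColor(c,cv2.COLOR_BGR2HSV)
m=(hsv[...,2]<45).astype(np.uint8)*255
k=max(cv2.findContours(m,0,2)[0],key=cv2.contourArea);r=cv2.minAreaRect(k);w=ray("top",g(cv2.boxPoints(r)),84);print("strip",w.round(1).tolist(),w.mean(0).round(1))
s=cv2.imread("pics/scene4.png");k=10;x0,y0=190,195
c=cv2.resize(s[y0:245,x0:240],None,fx=k,fy=k,interpolation=cv2.INTER_CUBIC);cv2.imwrite("pics/d5.png",c)
```

```text
plinth [[570.5, 185.2, 27.0], [691.1, 182.2, 27.0], [688.6, 121.3, 27.0], [568.0, 124.9, 27.0]] [629.6 153.4  27. ]
strip [[483.9, 217.6, 84.0], [508.5, 217.2, 84.0], [504.3, 98.8, 84.0], [479.7, 99.4, 84.0]] [494.1 158.2  84. ]
```

View pics/d5.png

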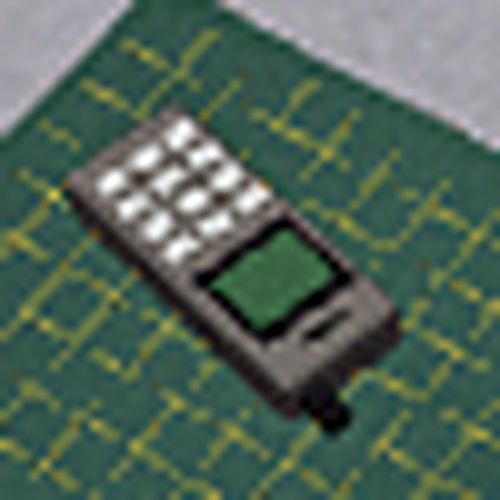

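Run:
```python
from h import *
q=np.array([(398,320),(287,390),(70,180),(172,108)])/10+[189.55,194.55]
t,th,r=fit([(55,23),(55,-23),(-55,-23),(-55,23)],ray("scene",q,25));print(t,th,r.round(1).tolist())
s=env.get_state();print(s["eef_pos"],np.array([461,-144.3])-s["eef_pos"][:2])
```

```text
[ 463.58802136 -146.37278821] -0.22259505475673314 [[-0.3, -3.0], [-1.8, 3.8], [2.2, 2.3], [-0.2, -3.1]]
[467.3671743  -78.03508282 149.1798876 ] [ -6.3671743  -66.26491718]
```

```bash
python3 -m pendant '[{"tx":-4,"ty":-35,"tz":0,"twist":0,"claw":85},{"tx":-7,"ty":-66,"tz":-10,"twist":0,"claw":85},{"tx":-7,"ty":-66,"tz":-45,"twist":0,"claw":85},{"tx":-7,"ty":-66,"tz":-75,"twist":0,"claw":85},{"tx":-7,"ty":-66,"tz":-85,"twist":0,"claw":85},{"tx":-7,"ty":-66,"tz":-85,"twist":0,"claw":85}]'
```

```text
clock: 6.0
eef_pos: [458.3, -142.1, 61.6]
ee_rot: [-2.942, 1.542, -0.006]
ft_force: [-0.0, 0.4, 0.6]
grip_width: 85.5
```

Run:
```python
from h import *
im=env.read_camera("scene"); cv2.imwrite("pics/s6.png",cv2.resize(im[170:270,150:270,::-1],None,fx=5,fy=5))
s=env.get_state();print(s["eef_pos"],s["grip_width"])
```

```text
[ 459.74566459 -142.8522775    63.54221128] 85.03990193416398
```

View pics/s6.png

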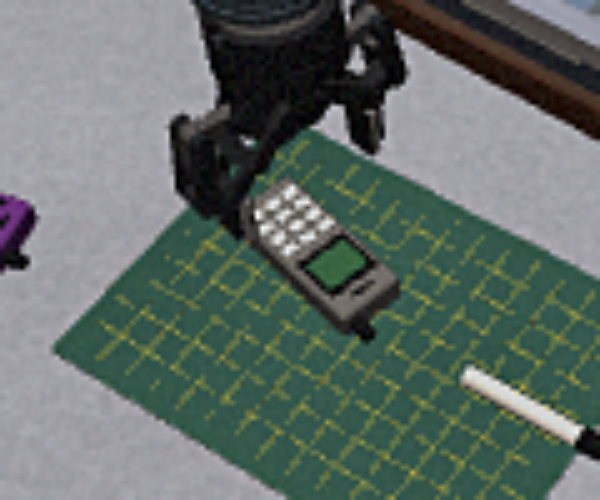

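The open fingers straddle the phone, left one near (240,220) and right one near (370,140) in the crop. I go down to TCP z ≈ 6.

```bash
python3 -m pendant '[{"tx":1,"ty":-1,"tz":-20,"twist":0,"claw":85},{"tx":1,"ty":-1,"tz":-40,"twist":0,"claw":85},{"tx":1,"ty":-1,"tz":-52,"twist":0,"claw":85},{"tx":1,"ty":-1,"tz":-57,"twist":0,"claw":85},{"tx":1,"ty":-1,"tz":-57,"twist":0,"claw":85}]'
```

```text
clock: 6.47
eef_pos: [461.4, -143.6, 7.2]
ee_rot: [-3.007, 1.539, -0.07]
ft_force: [-0.2, -0.3, 0.6]
grip_width: 85.1
```

```bash
python3 -m pendant '[{"tx":-1,"ty":0,"tz":-1,"twist":0,"claw":60},{"tx":-1,"ty":0,"tz":-1,"twist":0,"claw":50},{"tx":-1,"ty":0,"tz":-1,"twist":0,"claw":44},{"tx":-1,"ty":0,"tz":-1,"twist":0,"claw":30},{"tx":-1,"ty":0,"tz":-1,"twist":0,"claw":30},{"tx":-1,"ty":0,"tz":-1,"twist":0,"claw":30}]' 30
```

```text
clock: 6.97
eef_pos: [461.3, -144.0, 7.4]
ee_rot: [-3.03, 1.537, -0.093]
ft_force: [-1.2, 1.3, 7.5]
grip_width: 45.6
```

```bash
python3 -m pendant '[{"tx":0,"ty":0,"tz":10,"twist":0,"claw":30},{"tx":0,"ty":0,"tz":30,"twist":0,"claw":30},{"tx":0,"ty":0,"tz":60,"twist":0,"claw":30},{"tx":0,"ty":0,"tz":90,"twist":0,"claw":30},{"tx":0,"ty":0,"tz":120,"twist":0,"claw":30},{"tx":0,"ty":0,"tz":140,"twist":0,"claw":30},{"tx":0,"ty":0,"tz":140,"twist":0,"claw":30}]'
```

```text
clock: 7.55
eef_pos: [464.2, -145.7, 153.1]
ee_rot: [-3.132, 1.528, -0.195]
ft_force: [1.1, -1.0, -1.0]
grip_width: 45.6
```

Run:
```python
from h import *
im=env.read_camera("scene"); cv2.imwrite("pics/s7.png",cv2.resize(im[110:250,120:290,::-1],None,fx=4,fy=4))
s=env.get_state();print(s["eef_pos"],s["ee_rot"],s["grip_width"],s["ft_force"],s["ft_torque"])
```

```text
[ 462.99335633 -145.01517318  150.59506402] [-3.10351528  1.53143459 -0.16616259] 45.06469786747651 [-0.51662896  0.59320791 -1.66805969] [0.05111662 0.02990025 0.03670849]
```

View pics/s7.png

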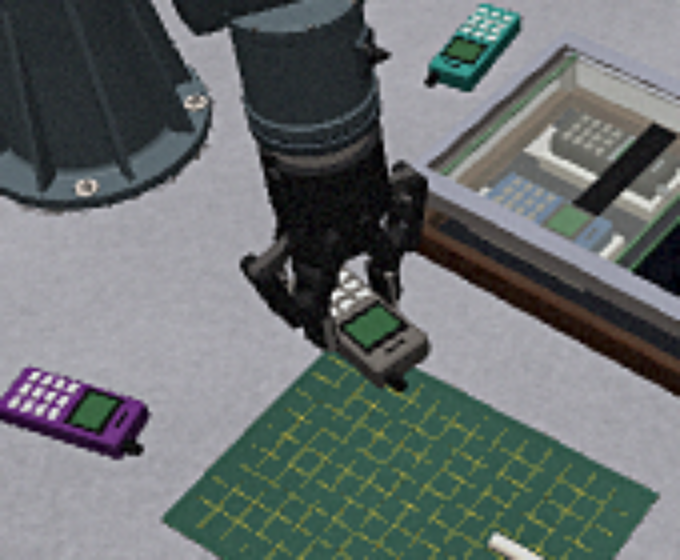

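The phone is held level (crop ≈ (370,330)). I carry it over the plinth.

```bash
python3 -m pendant '[{"tx":10,"ty":18,"tz":0,"twist":0.02,"claw":30},{"tx":25,"ty":45,"tz":0,"twist":0.05,"claw":30},{"tx":43,"ty":76,"tz":0,"twist":0.08,"claw":30},{"tx":61,"ty":108,"tz":0,"twist":0.11,"claw":30},{"tx":79,"ty":140,"tz":0,"twist":0.14,"claw":30},{"tx":97,"ty":172,"tz":0,"twist":0.18,"claw":30},{"tx":113,"ty":201,"tz":0,"twist":0.18,"claw":30},{"tx":128,"ty":228,"tz":0,"twist":0.18,"claw":30}]'
```

```text
clock: 8.27
eef_pos: [590.3, 85.1, 148.7]
ee_rot: [-3.094, 1.534, 0.024]
ft_force: [0.8, -1.1, -1.6]
grip_width: 45.3
```

```bash
python3 -m pendant '[{"tx":11,"ty":20,"tz":0,"twist":0,"claw":30},{"tx":22,"ty":39,"tz":0,"twist":0,"claw":30},{"tx":31,"ty":56,"tz":0,"twist":0,"claw":30},{"tx":35,"ty":63,"tz":0,"twist":0,"claw":30},{"tx":35,"ty":63,"tz":0,"twist":0,"claw":30}]'
python3 - <<'E'
from h import *
from scipy.spatial.transform import Rotation as Ro
for n in("scene","top"):
    im=env.read_camera(n); cv2.imwrite(f"pics/{n}8.png",im[...,::-1])
s=cv2.imread("pics/scene8.png");t=cv2.imread("pics/top8.png")
cv2.imwrite("pics/d8.png",np.hstack([cv2.resize(s[90:230,220:360],(400,400)),cv2.resize(t[110:240,150:280],(400,400))]))
st=env.get_state();R=Ro.from_euler('xyz',st["ee_rot"]).as_matrix()
print(st["eef_pos"],np.arctan2(R[1,1],R[0,1])+np.pi/2,R[:,0])
E
```

```text
clock: 8.68
eef_pos: [624.7, 149.4, 147.0]
ee_rot: [-3.091, 1.537, 0.029]
ft_force: [-0.3, -0.4, -0.9]
grip_width: 45.4
[624.33614715 147.46238207 147.46421093] -0.023248917759766563 [ 3.39451177e-02  2.33512077e-04 -9.99423671e-01]
```

View pics/d8.png

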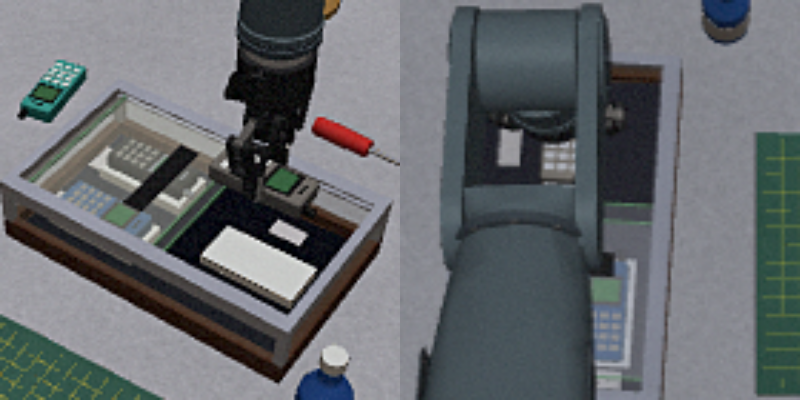

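Run:
```python
from h import *
s=cv2.imread("pics/scene8.png");k=10;x0,y0=285,140
c=cv2.resize(s[y0:175,x0:345],None,fx=k,fy=k,interpolation=cv2.INTER_CUBIC)
e=env.get_state()["eef_pos"];yaw=-0.023;ax=np.array([np.cos(yaw),np.sin(yaw)]);ay=np.array([-ax[1],ax[0]])
cen=np.array([e[0]-1,e[1]])+[3.5,-2.4]  # scene camera's bias vs top
for z in(165,143):
  for a,b in((55,23),(55,-23),(-55,-23)):
    q=proj("scene",[*(cen+a*ax+b*ay),z])[0];p=((q-[x0,y0]+.5)*k).astype(int);cv2.circle(c,tuple(map(int,p)),4,(0,0,255) if z==165 else (255,0,255),-1)
cv2.imwrite("pics/d9.png",c)
```

```text
(no output)
```

View pics/d9.png

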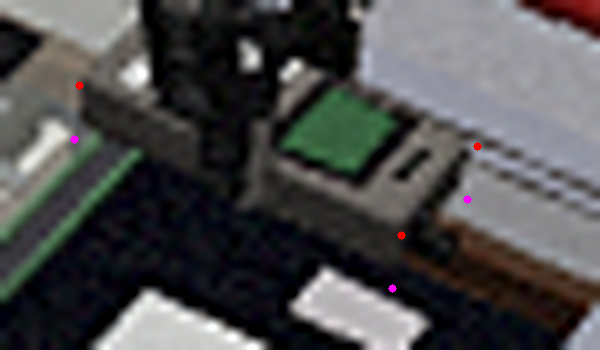

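```bash
python3 -m pendant '[{"tx":4,"ty":4,"tz":0,"twist":0,"claw":30},{"tx":6.2,"ty":6,"tz":-10,"twist":0,"claw":30},{"tx":6.2,"ty":6,"tz":-30,"twist":0,"claw":30},{"tx":6.2,"ty":6,"tz":-50,"twist":0,"claw":30},{"tx":6.2,"ty":6,"tz":-60,"twist":0,"claw":30},{"tx":6.2,"ty":6,"tz":-60,"twist":0,"claw":30},{"tx":6.2,"ty":6,"tz":-60,"twist":0,"claw":30}]'
python3 - <<'E'
from h import *
im=env.read_camera("scene");cv2.imwrite("pics/s10.png",cv2.resize(im[110:230,250:370,::-1],None,fx=5,fy=5,interpolation=cv2.INTER_CUBIC))
print(env.get_state()["eef_pos"])
E
```

```text
clock: 9.37
eef_pos: [630.0, 153.0, 86.7]
ee_rot: [-3.115, 1.539, 0.003]
ft_force: [0.4, 0.7, -0.9]
grip_width: 45.1
[630.96969395 153.2046892   87.96199687]
```

View pics/s10.png

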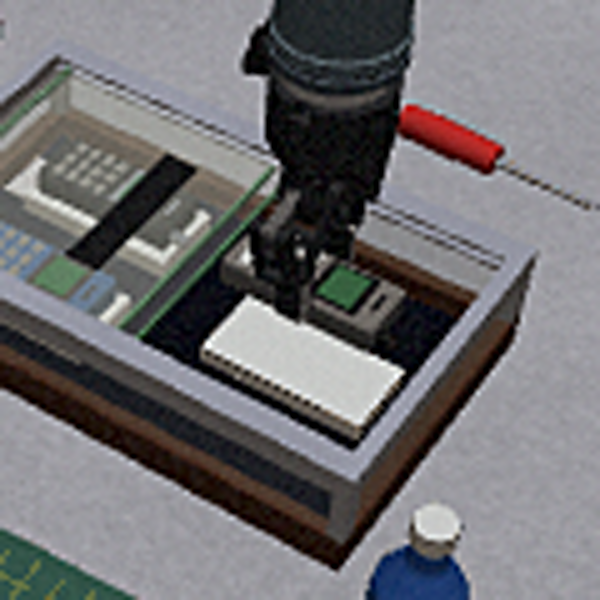

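The phone hangs level over the plinth (crop ≈ (320,290)) and clears the glass edge. I go down in stages.

```bash
python3 -m pendant '[{"tx":0,"ty":0,"tz":-15,"twist":0,"claw":30},{"tx":0,"ty":0,"tz":-30,"twist":0,"claw":30},{"tx":0,"ty":0,"tz":-42,"twist":0,"claw":30},{"tx":0,"ty":0,"tz":-48,"twist":0,"claw":30},{"tx":0,"ty":0,"tz":-49,"twist":0,"claw":30},{"tx":0,"ty":0,"tz":-49,"twist":0,"claw":30}]'
python3 - <<'E'
from h import *
im=env.read_camera("scene");cv2.imwrite("pics/s11.png",cv2.resize(im[120:220,260:360,::-1],None,fx=6,fy=6,interpolation=cv2.INTER_CUBIC))
s=env.get_state();print(s["eef_pos"],s["ft_force"])
E
```

```text
clock: 9.92
eef_pos: [631.1, 153.2, 39.1]
ee_rot: [-3.11, 1.536, 0.008]
ft_force: [-0.1, -0.9, -1.6]
grip_width: 45.2
[631.52643497 153.25549961  39.64541023] [ 0.43853865 -0.13780217 -1.49807555]
```

View pics/s11.png

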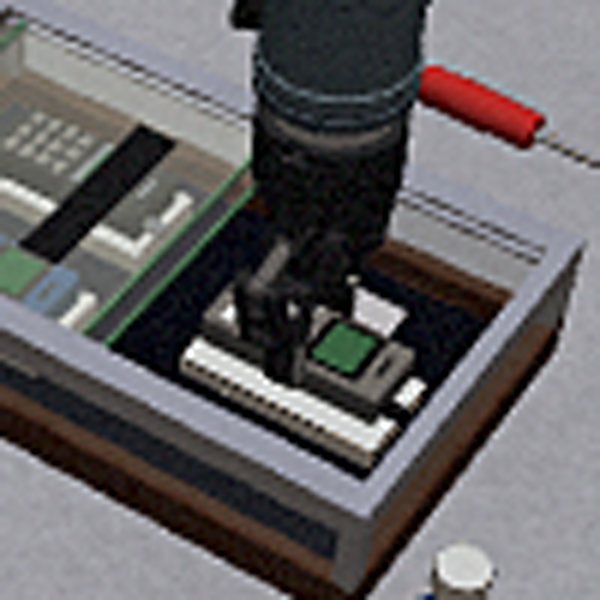

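```bash
python3 -m pendant '[{"tx":-1,"ty":0,"tz":-3,"twist":0,"claw":30},{"tx":-1,"ty":0,"tz":-6,"twist":0,"claw":30},{"tx":-1,"ty":0,"tz":-6.5,"twist":0,"claw":30},{"tx":-1,"ty":0,"tz":-6.5,"twist":0,"claw":30}]'
python3 -m pendant '[{"tx":0,"ty":0,"tz":-0.5,"twist":0,"claw":30},{"tx":0,"ty":0,"tz":-1,"twist":0,"claw":30},{"tx":0,"ty":0,"tz":-1,"twist":0,"claw":30}]'
```

```text
clock: 10.3
eef_pos: [630.4, 153.3, 33.0]
ee_rot: [-3.11, 1.536, 0.008]
ft_force: [0.9, 0.1, -1.3]
grip_width: 45.0
clock: 10.55
eef_pos: [630.3, 153.3, 32.0]
ee_rot: [-3.11, 1.536, 0.008]
ft_force: [-0.8, 0.4, -1.8]
grip_width: 45.3
```

```bash
python3 -m pendant '[{"tx":0,"ty":0,"tz":-0.5,"twist":0,"claw":30},{"tx":0,"ty":0,"tz":-1,"twist":0,"claw":30},{"tx":0,"ty":0,"tz":-1,"twist":0,"claw":30}]'
python3 -m pendant '[{"tx":0,"ty":0,"tz":-0.5,"twist":0,"claw":30},{"tx":0,"ty":0,"tz":-1,"twist":0,"claw":30},{"tx":0,"ty":0,"tz":-1,"twist":0,"claw":30}]'
```

```text
clock: 10.8
eef_pos: [630.5, 153.3, 31.5]
ee_rot: [-3.11, 1.535, 0.008]
ft_force: [-1.7, -0.3, 3.5]
grip_width: 45.4
clock: 11.05
eef_pos: [630.7, 153.3, 31.5]
ee_rot: [-3.111, 1.535, 0.007]
ft_force: [-4.1, -0.2, 8.3]
grip_width: 45.4
```

```bash
python3 -m pendant '[{"tx":0,"ty":0,"tz":-0.5,"twist":0,"claw":48},{"tx":0,"ty":0,"tz":0,"twist":0,"claw":54},{"tx":0,"ty":0,"tz":0,"twist":0,"claw":62},{"tx":0,"ty":0,"tz":0,"twist":0,"claw":70},{"tx":0,"ty":0,"tz":0,"twist":0,"claw":76},{"tx":0,"ty":0,"tz":0,"twist":0,"claw":76},{"tx":0,"ty":0,"tz":0,"twist":0,"claw":76}]'
python3 - <<'E'
from h import *
im=env.read_camera("scene");cv2.imwrite("pics/s12.png",cv2.resize(im[120:220,260:360,::-1],None,fx=6,fy=6,interpolation=cv2.INTER_CUBIC))
s=env.get_state();print(s["eef_pos"],s["ft_force"])
E
```

```text
clock: 11.63
eef_pos: [630.6, 153.3, 31.4]
ee_rot: [-3.111, 1.535, 0.007]
ft_force: [0.7, -0.1, 0.2]
grip_width: 75.9
[630.62519779 153.29427604  31.34794607] [-0.28989258  0.34552939  0.47571279]
```

View pics/s12.png

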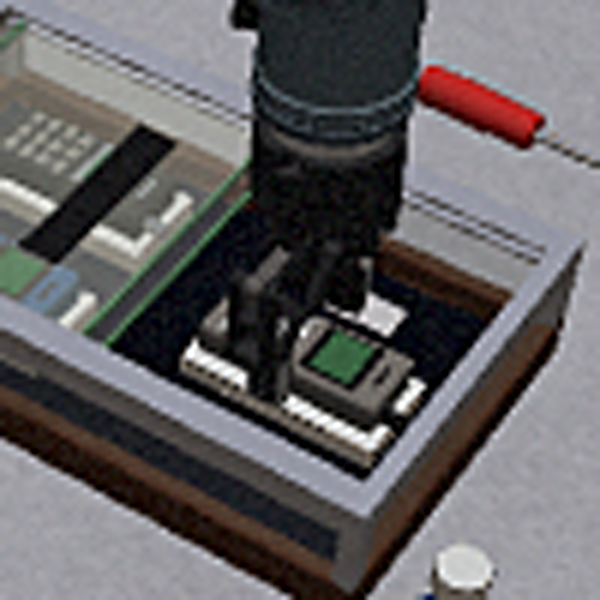

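```bash
python3 -m pendant '[{"tx":0,"ty":0,"tz":10,"twist":0,"claw":76},{"tx":0,"ty":0,"tz":40,"twist":0,"claw":76},{"tx":0,"ty":0,"tz":75,"twist":0,"claw":76},{"tx":0,"ty":0,"tz":105,"twist":0,"claw":0},{"tx":-30,"ty":-20,"tz":115,"twist":0,"claw":0},{"tx":-55,"ty":-50,"tz":115,"twist":0,"claw":0},{"tx":-80,"ty":-82,"tz":115,"twist":0,"claw":0},{"tx":-105,"ty":-114,"tz":115,"twist":0,"claw":0}]'
python3 -m pendant '[{"tx":-20,"ty":-30,"tz":0,"twist":0,"claw":0},{"tx":-30,"ty":-66,"tz":0,"twist":0,"claw":0},{"tx":-30,"ty":-80,"tz":0,"twist":0,"claw":0}]'
python3 - <<'E'
from h import *
for n in("scene","top"):
    im=env.read_camera(n); cv2.imwrite(f"pics/{n}13.png",im[...,::-1])
s=cv2.imread("pics/scene13.png");t=cv2.imread("pics/top13.png")
cv2.imwrite("pics/d13.png",np.hstack([cv2.resize(s[120:220,260:360],(400,400)),cv2.resize(t[125:185,175:235],(400,400),interpolation=cv2.INTER_CUBIC)]))
E
```

```text
clock: 12.35
eef_pos: [524.7, 38.7, 147.6]
ee_rot: [-3.123, 1.533, -0.003]
ft_force: [0.6, -1.1, -0.6]
grip_width: 15.0
clock: 12.6
eef_pos: [492.9, -44.3, 148.5]
ee_rot: [3.12, 1.533, -0.045]
ft_force: [0.7, -0.8, -0.3]
grip_width: 0.1
```

View pics/d13.png

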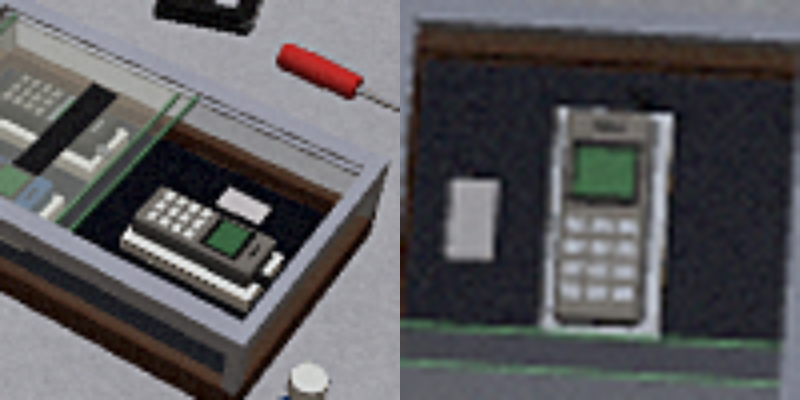

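Run:
```python
from h import *
k=400/60
q=(np.array([(567,108),(650,112),(641,326),(554,323)])-[400,0]+.5)/k-.5+[175,125]
w=ray("top",q,49);t,th,r=fit([(55,23),(55,-23),(-55,-23),(-55,23)],w);print(t,th,r.round(1).tolist())
p=(np.array([(553,105),(675,113),(659,336),(541,327)])-[400,0]+.5)/k-.5+[175,125]
t,th,r=fit([(60,30),(60,-30),(-60,-30),(-60,30)],ray("top",p,27));print(t,th,r.round(1).tolist())
print(env.get_state()["eef_pos"])
```

```text
[628.29409868 153.5135832 ] -0.008147534195762569 [[1.4, -1.6], [1.0, 1.6], [-1.1, 0.8], [-1.3, -0.8]]
[631.32428151 153.51058232] -0.023793271716155237 [[-0.5, 2.2], [-1.4, -1.6], [0.2, -0.9], [1.6, 0.3]]
[494.87402072 -43.75933339 148.82542937]
```

The phone lies about 3 mm off centre and 0.016 rad off square, keypad up, antenna to the back. Now I return to the strip to shut the glass.

```bash
python3 -m pendant '[{"tx":0,"ty":35,"tz":0,"twist":0,"claw":0},{"tx":0,"ty":75,"tz":0,"twist":0,"claw":0},{"tx":0,"ty":115,"tz":0,"twist":0,"claw":0},{"tx":0,"ty":155,"tz":-5,"twist":0,"claw":0},{"tx":0,"ty":190,"tz":-20,"twist":0,"claw":0},{"tx":0,"ty":201,"tz":-40,"twist":0,"claw":0},{"tx":0,"ty":201,"tz":-50,"twist":0,"claw":0},{"tx":0,"ty":201,"tz":-50,"twist":0,"claw":0}]'
python3 -m pendant '[{"tx":0,"ty":0,"tz":-5,"twist":0,"claw":0},{"tx":0,"ty":0,"tz":-9,"twist":0,"claw":0},{"tx":0,"ty":0,"tz":-11,"twist":0,"claw":0},{"tx":0,"ty":0,"tz":-11,"twist":0,"claw":0}]'
```

```text
clock: 13.37
eef_pos: [492.6, 158.4, 96.5]
ee_rot: [3.113, 1.536, -0.052]
ft_force: [0.3, -0.7, -0.3]
grip_width: 0.1
clock: 13.7
eef_pos: [492.8, 157.5, 85.6]
ee_rot: [3.113, 1.536, -0.053]
ft_force: [0.5, 0.8, 0.9]
grip_width: -0.1
```

```bash
python3 -m pendant '[{"tx":0,"ty":0,"tz":-2,"twist":0,"claw":0},{"tx":0,"ty":0,"tz":-4,"twist":0,"claw":0},{"tx":0,"ty":0,"tz":-4.5,"twist":0,"claw":0},{"tx":0,"ty":0,"tz":-4.5,"twist":0,"claw":0}]'
python3 -m pendant '[{"tx":2,"ty":0,"tz":-4,"twist":0,"claw":0},{"tx":6,"ty":0,"tz":-4,"twist":0,"claw":0},{"tx":14,"ty":0,"tz":-4,"twist":0,"claw":0},{"tx":22,"ty":-0.5,"tz":-4,"twist":0,"claw":0},{"tx":30,"ty":-1,"tz":-4,"twist":0,"claw":0}]'
```

```text
clock: 14.03
eef_pos: [496.0, 156.9, 84.1]
ee_rot: [3.116, 1.53, -0.051]
ft_force: [-0.6, -1.3, 12.3]
grip_width: -0.3
clock: 14.45
eef_pos: [529.9, 155.9, 84.1]
ee_rot: [3.141, 1.522, -0.026]
ft_force: [-1.7, 1.6, 17.7]
grip_width: -0.1
```

```bash
python3 -m pendant '[{"tx":12,"ty":0,"tz":-4,"twist":0,"claw":0},{"tx":24,"ty":-0.5,"tz":-4,"twist":0,"claw":0},{"tx":36,"ty":-1,"tz":-4,"twist":0,"claw":0},{"tx":48,"ty":-1,"tz":-4,"twist":0,"claw":0},{"tx":60,"ty":-1.5,"tz":-4,"twist":0,"claw":0},{"tx":72,"ty":-2,"tz":-4,"twist":0,"claw":0},{"tx":84,"ty":-2,"tz":-4,"twist":0,"claw":0},{"tx":92,"ty":-2,"tz":-4,"twist":0,"claw":0}]'
```

```text
clock: 15.12
eef_pos: [626.1, 153.2, 84.2]
ee_rot: [-3.138, 1.515, -0.023]
ft_force: [-2.3, -1.8, 16.0]
grip_width: 0.1
```

Remaining is about 23 mm. I go gently into the stop.

```bash
python3 -m pendant '[{"tx":5,"ty":0,"tz":-4,"twist":0,"claw":0},{"tx":10,"ty":0,"tz":-4,"twist":0,"claw":0},{"tx":14,"ty":0,"tz":-4,"twist":0,"claw":0},{"tx":18,"ty":-0.5,"tz":-4,"twist":0,"claw":0},{"tx":22,"ty":-0.5,"tz":-4,"twist":0,"claw":0},{"tx":24,"ty":-0.5,"tz":-4,"twist":0,"claw":0}]'
python3 -m pendant '[{"tx":2,"ty":0,"tz":-4,"twist":0,"claw":0},{"tx":3,"ty":0,"tz":-4,"twist":0,"claw":0},{"tx":3,"ty":0,"tz":-4,"twist":0,"claw":0}]'
```

```text
clock: 15.62
eef_pos: [651.1, 152.6, 84.1]
ee_rot: [-3.134, 1.513, -0.019]
ft_force: [-13.0, 0.2, 22.9]
grip_width: 0.1
clock: 15.87
eef_pos: [654.6, 152.5, 84.1]
ee_rot: [-3.129, 1.512, -0.014]
ft_force: [-12.0, 0.0, 22.1]
grip_width: 0.1
```

Fx jumped to −13 N and the fingertips slid on, so the pane is at its stop. I lift off and check.

```bash
python3 -m pendant '[{"tx":0,"ty":0,"tz":10,"twist":0,"claw":0},{"tx":0,"ty":0,"tz":40,"twist":0,"claw":0},{"tx":0,"ty":-5,"tz":75,"twist":0,"claw":0},{"tx":-30,"ty":-30,"tz":85,"twist":0,"claw":0},{"tx":-60,"ty":-58,"tz":85,"twist":0,"claw":0},{"tx":-90,"ty":-86,"tz":85,"twist":0,"claw":0},{"tx":-120,"ty":-114,"tz":85,"twist":0,"claw":0},{"tx":-150,"ty":-142,"tz":85,"twist":0,"claw":0}]'
python3 -m pendant '[{"tx":-10,"ty":-38,"tz":0,"twist":0,"claw":0},{"tx":-10,"ty":-70,"tz":0,"twist":0,"claw":0},{"tx":-10,"ty":-70,"tz":0,"twist":0,"claw":0}]'
python3 - <<'E'
from h import *
for n in("scene","top"):
    im=env.read_camera(n); cv2.imwrite(f"pics/{n}14.png",im[...,::-1])
s=cv2.imread("pics/scene14.png");t=cv2.imread("pics/top14.png")
cv2.imwrite("pics/d14.png",np.hstack([cv2.resize(s[120:220,260:360],(400,400)),cv2.resize(t[125:185,175:235],(400,400),interpolation=cv2.INTER_CUBIC)]))
k=8;x0,y0=180,135
c=cv2.resize(t[y0:185,x0:235],None,fx=k,fy=k,interpolation=cv2.INTER_CUBIC);hsv=cv2.cvtColor(c,cv2.COLOR_BGR2HSV)
m=(hsv[...,2]<45).astype(np.uint8)*255
for q in sorted(cv2.findContours(m,0,2)[0],key=cv2.contourArea)[-2:]:
    r=cv2.minAreaRect(q);w=ray("top",cv2.boxPoints(r)/k+[x0-.5+.5/k,y0-.5+.5/k],84);print(w.round(1).tolist(),w.mean(0))
s=env.get_state();print(s["eef_pos"],s["ft_force"])
E
```

```text
clock: 16.53
eef_pos: [503.4, 9.2, 169.7]
ee_rot: [-3.138, 1.511, -0.024]
ft_force: [-0.1, -1.1, 0.3]
grip_width: 0.5
clock: 16.78
eef_pos: [493.5, -66.2, 171.0]
ee_rot: [3.097, 1.508, -0.078]
ft_force: [0.7, 0.0, 0.3]
grip_width: 0.0
[[636.5, 213.7, 84.0], [662.9, 213.7, 84.0], [660.5, 93.6, 84.0], [634.1, 93.9, 84.0]] [648.52912695 153.74424645  84.        ]
[493.67472402 -62.30247141 170.43886727] [-0.46553922  0.75372732 -0.59204022]
```

View pics/d14.png

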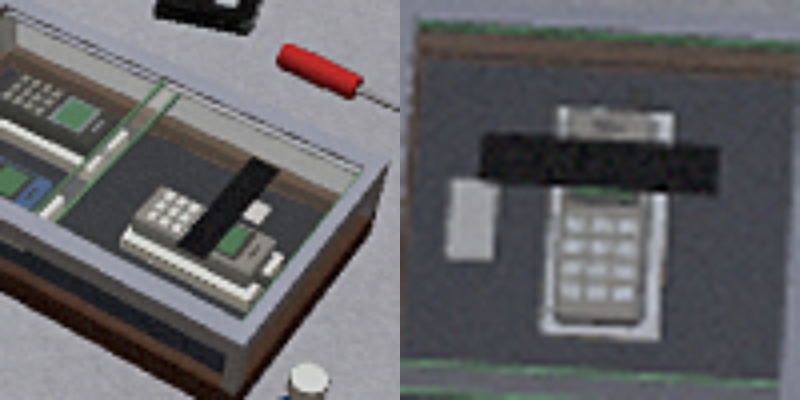

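View pics/top14.png

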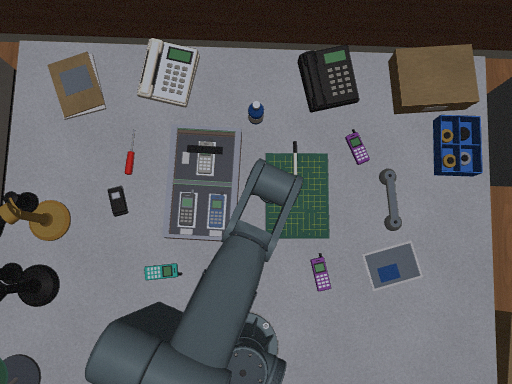

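The pane is shut: the strip measures x = 648.5 against about 648 expected, with its rear edge at the frame. The phone is unmoved under the glass (top crop ≈ (600,220)), the other things sit at their first pixels, and the arm is clear. I hand in.

```bash
python3 -c "
from bench import env
print(env.close_job())"
```

```text
the job is handed in; nothing more can be done
None
```

The grey phone is on the white plinth with the sliding glass shut over it, and I handed the job in at about 17 s of the 69 s. No verdict was reported.

**What I did**
- I dragged the rear glass open by its grip strip to about 154 mm of travel, pressing with 10–21 N.
- I carried the phone from the mat and lowered it onto the plinth until it touched (a few N), then let go.
- I dragged the glass back to its stop with at most about 23 N of press in the readings.

**What the last checks showed**
- **Phone:** after release it was about 3 mm off the plinth's centre and 0.016 rad off square, keypad up, antenna to the back. In the last picture it had not visibly moved under the glass.
- **Glass:** the sideways force jumped to 13 N and the fingertips slid on, so the pane was against its stop. The strip's measured position agreed with shut to about 1 mm.
- **Other things:** they stood at their starting places in the picture by eye, and the arm touched nothing.

**What failed or disagreed**
- My first two moves after reaching out were refused because a row needs all five values. Nothing moved, and I retyped them.
- The scene camera put the phone and the case 4–5 mm from where the top camera did. I used the top camera throughout.
- Pressing on the glass left the tool tilted by about 0.03–0.06 rad, which did no visible harm.

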